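# Find the worn polishing spindle and switch it off

### The job

One of the two polishing spindles on the bench has a worn bearing. Rock the wheels sideways on their axles to find out which: a sound wheel springs back upright when let go, the worn one stays where it was leaned. Rock the worn wheel over to its left stop and then to its right stop, stand it upright again and switch off that spindle by pushing its red lever all the way over towards the wheel; leave the other spindle switched on and do not disturb the two glass jars or the marker.

Things in the scene. Friction and masses are not known exactly. Their poses are not given: they have to be found in the camera images.
- spindle_1: fixed polishing spindle; both look alike: grey base, cream buffing wheel between two uprights, red lever nearer the robot. Origin on the bench under the hub; x away from the robot (yaw within 0.25 rad), y left, along the axle. Plate 12 mm thick, x and y within 70 and 60 mm; tongue x -190 to -60, y within 35. Uprights: 34 mm wide (x), y 38 to 54 mm either side, up to 102 mm above the bench
- wheel_1_top (a point): top of the rim of this spindle's wheel, mid-thickness, 145 mm above the bench when upright. Wheel: upright disc, 120 mm diameter, 20 mm thick along the axle, hub centre 85 mm above the bench; it does not spin. Brass hub 42 mm diameter, 32 mm long. Push its top sideways: a firm pinch keeps it parallel to the pads, so it leans only if the gripper tilts too
- wheel_1 (a joint): sideways lean of this wheel about a level line through its hub along the spindle's x, rad: 0 upright, positive with the top to the left (+y), stops at +-0.17 (10 mm at the top). If sound: sprung, 3 N m per rad (about 9 N at the top for full lean), springs back to 0. If worn: only 0.06 N m of friction (1 N at the top), stays as leaned.
- switch_1_tip (a point): centre of the 26 mm red ball at the end of this spindle's toggle lever, 60 mm from the lever's pivot, which lies at x -155, y 0, z 34 mm in the spindle's frame; the stick is 10 mm thick. The lever's grey block: 70 x 50 mm, z 12 to 37 mm above the bench
- switch_1 (a joint): angle of the red lever, rad: 0 = on, leaning 0.5 rad towards the robot (ball 29 mm before the pivot, 87 mm above the bench); 1.0 = off, leaning 0.5 rad towards the wheel (ball 29 mm past the pivot). Friction 0.06 N m (1 N at the ball); it stays where it is left. Starts between 0 and 0.12
- spindle_2: fixed polishing spindle; both look alike: grey base, cream buffing wheel between two uprights, red lever nearer the robot. Origin on the bench under the hub; x away from the robot (yaw within 0.25 rad), y left, along the axle. Plate 12 mm thick, x and y within 70 and 60 mm; tongue x -190 to -60, y within 35. Uprights: 34 mm wide (x), y 38 to 54 mm either side, up to 102 mm above the bench
- wheel_2_top (a point): top of the rim of this spindle's wheel, mid-thickness, 145 mm above the bench when upright. Wheel: upright disc, 120 mm diameter, 20 mm thick along the axle, hub centre 85 mm above the bench; it does not spin. Brass hub 42 mm diameter, 32 mm long. Push its top sideways: a firm pinch keeps it parallel to the pads, so it leans only if the gripper tilts too
- wheel_2 (a joint): sideways lean of this wheel about a level line through its hub along the spindle's x, rad: 0 upright, positive with the top to the left (+y), stops at +-0.17 (10 mm at the top). If sound: sprung, 3 N m per rad (about 9 N at the top for full lean), springs back to 0. If worn: only 0.06 N m of friction (1 N at the top), stays as leaned.
- switch_2_tip (a point): centre of the 26 mm red ball at the end of this spindle's toggle lever, 60 mm from the lever's pivot, which lies at x -155, y 0, z 34 mm in the spindle's frame; the stick is 10 mm thick. The lever's grey block: 70 x 50 mm, z 12 to 37 mm above the bench
- switch_2 (a joint): angle of the red lever, rad: 0 = on, leaning 0.5 rad towards the robot (ball 29 mm before the pivot, 87 mm above the bench); 1.0 = off, leaning 0.5 rad towards the wheel (ball 29 mm past the pivot). Friction 0.06 N m (1 N at the ball); it stays where it is left. Starts between 0 and 0.12
- frit_jar_1: loose glass jar with metal screw lid, 58 mm diameter, 58 mm high, bystander behind and between the spindles; origin at the centre of its underside
- frit_jar_2: loose glass jar with metal screw lid, 58 mm diameter, 58 mm high, bystander to the left of the spindles; origin at the centre of its underside
- marker: loose black and white marker pen, 124 x 12 x 12 mm, lying on the bench to the right of the spindles, bystander; origin at the centre of its underside, long along its y

How it is judged:
By the outcome, as a careful person would: the job done as asked, in the order asked, and still so for the second after the job is handed in, with the robot touching nothing.
It also fails if it takes over 64 s, if anything falls off the work surface, if the arm or the gripper's body presses on something with over 40 N, if the wrist force passes 120 N, or if a joint passes its speed limit or range.

### The arm

A 6-joint arm with a two-finger parallel gripper is mounted at the origin on a cart in front of the work surface, level with it; the furniture and walls round the work are solid. World frame = base frame: x ahead of the robot, y to its left, z up, the work surface at z = 0. Lengths are in m, angles in rad, forces in N, time in s.
With the tool pointing down it reaches from about 0.275 to 0.75 m from the base axis. Payload 10.2 kg.
Tool frame: the origin (TCP) lies between the finger pads; the fingertips stand 11 mm ahead of it and the grasp point (between the pads) lies 8 mm behind it (nose_length is the distance from the TCP to the fingertips, in m); z points along the fingers, y is the line along which they close (so a half turn about z gives the same grasp; the last joint's range is limited). The gripper opens to 85 mm and grips with 20 to 120 N. Pads are 22 mm wide; open, the fingers measure 114 mm over their backs; the gripper's body (76 mm by 85 mm) begins 54 mm behind the grasp point. The pads swing forward as they close: fully open they stand 13 mm farther back than shut.
Start: joints at [-1.366, 0.313, 1.498, -0, 1.331, -0.223], TCP at [0.218, -0.478, 0.242] pointing down, gripper open.
Joint ranges: [-2.94, 2.94], [-0.97, 2.17], [0.19, 2.56], [-1.23, 4.37], [0.02, 3.11], [-2.88, 2.88]. Speed limits (rad/s): [2.39, 2.39, 3.01, 3.14, 3.14, 3.14].

### API

Orientations are given as [roll, pitch, yaw] about the fixed x, y, z axes, in that order (R = Rz(yaw) Ry(pitch) Rx(roll)).
In Python, from workcell import * gives the robot as it stands.
- The arm moves only by the tool play_rows, never from a script. Its argument "rows" is a list of rows, each a list of 7 numbers: the turn, a rotation vector about the tool's x, y, z normalised to -1 to 1, where 1 is 30 degrees, then the shift along the tool's x, y, z normalised to -1 to 1, where 1 is 0.08 m, then the gripper command: -1 is shut, 1 is fully open, values between are in proportion. In form: [[rx, ry, rz, tx, ty, tz, gripper], ...]. A call has 1 to 10 rows; each row is the pose to reach, as a shift and turn from the pose commanded when the call began, along the tool's axes at that moment; what a row does not reach only later rows make up. A row lasts 1/12 s, in which the tool goes at most 41.7 mm and 7.16 degrees, less where a joint would pass 70% of its speed; a pose out of reach is approached as far as the arm can. A call with a number of a shift or a turn outside -1 to 1 is refused whole. A call with a gripper value outside its range is refused whole. The fingers move at their own pace and stop on an object; "force" is the grip in N (left out, the last holds). Time passes only in rows, so rows that repeat a pose let the fingers close. It gives the time, the measured TCP pose, the force, the opening and the grip force at its end, in the units of the state.
- observe(): the state, without advancing time (a new reading comes with each control period).
- snapshot(name): name is "side" or "top"; returns the picture (384x512x3 uint8, red, green, blue); there is no depth.
- get_calibration(name): a dict with "fx", "fy", "cx", "cy" (pixels), "k1" (the pictures are not rectified: a ray, as slopes to the right and down, at radius r is drawn at 1 + k1 r^2 times it, then the intrinsics apply), "eye" and "attitude" of the camera in the world. Camera axes: x right, y up, looking along -z (the intrinsics and any distortion apply to the point x, -y, -z); pixel columns grow to the right and rows downward; lengths in m; the calibration is good to about 2 mm. A picture is of the moment at which its call begins. get_calibration takes no time and is no camera call.
- hand_in(): hands the job in; it is judged then, once.
Trained networks look in the newest picture that a camera, given by its name, has taken for a name from the list of things; names that differ only in an ending like _2 or _b are one class to them, and where a whole thing is asked for, a point or a joint stands for the part that bears it (a point fixed in the world has none). Each returns a list of dicts, best first, with "p" (0 to 1); they miss things now and then, are a little off and sometimes report something else, mostly with a low value. They report only what shows in the picture. A call takes as long as a camera call.
- spot_in(thing, camera): "uv" ([column, row] in pixels, amid what is visible of it).
- regions_of(thing, camera): "pixels" (384x512 bool, what is visible of it) and "uv" ([column, row] in pixels, amid what is visible of it).
- mark_of(thing, camera): "uv" ([column, row] in pixels: a listed point, or the origin of a listed thing).
The state is a dict: "t": time; "joint_pos": joint angles; "qd": joint speeds; "effort": joint torques, N m; "tool_pos": TCP position; "tcp_rot": TCP orientation; "wrist_force": force on the tool from outside, world axes, zero at the start; "moment": the same for the moment, N m; "finger_gap": finger opening in m; "grasp_force": force on a finger pad.
Only numpy, scipy, OpenCV 4.12 (cv2) and the standard library are available. Lean on these libraries where they do the work, as an engineer would, in place of code of your own. Each camera call takes 0.05 s, during which the arm holds its last target. There are 200 camera calls.

## Working session

There is one attempt and no reset: what is moved stays moved. The work goes in short steps, Python scripts to look and compute and a tool call to move; the robot and the scene stay as the last step left them, time stands still between calls to the robot, and variables do not carry over. Pictures are saved under pics/ and viewed, at most 10 in all, crops included, and the job is handed in when it is done.

Besides the shell and the picture viewer there is one more tool, called after ">>>" as a command line: name --pt "numbers of a row" for each row, then --argument value for the rest. play_rows: Moves the arm, as the interface text tells. Scaled input: -1 to 1 covers 0.08 m each way for a shift and 30 degrees each way for a turn. Its arguments: {"type":"object","properties":{"rows":{"type":"array","items":{"type":"array","items":{"type":"number","minimum":-1,"maximum":1}}},"force":{"type":"number"}},"required":["rows"]}

```bash
mkdir -p pics; ls; cat > h.py <<'E'
from workcell import *
import numpy as np, cv2
from scipy.spatial.transform import Rotation as R
def cal(n):
    c=get_calibration(n); A=np.array(c["attitude"],float)
    if A.shape==(3,): A=R.from_euler('xyz',A).as_matrix()
    return c,A,np.array(c["eye"])
def ray(n,uv):
    c,A,e=cal(n)
    K=np.array([[c['fx'],0,c['cx']],[0,c['fy'],c['cy']],[0,0,1]])
    x,y=cv2.undistortPoints(np.array([[uv]],float),K,np.array([c['k1'],0,0,0,0.]))[0,0]
    d=A@np.array([x,-y,-1]); return e,d/np.linalg.norm(d)
def at_z(n,uv,z):
    e,d=ray(n,uv); return e+d*(z-e[2])/d[2]
def proj(n,P):
    c,A,e=cal(n); q=A.T@(np.array(P)-e); x,y=q[0]/-q[2],-q[1]/-q[2]
    s=1+c['k1']*(x*x+y*y); return np.array([c['fx']*x*s+c['cx'],c['fy']*y*s+c['cy']])
def save(n,im): cv2.imwrite('pics/'+n,im[:,:,::-1])
E
python3 - <<'E'
from h import *
for n in("side","top"):
    print(n,get_calibration(n)); save(n+"0.png",snapshot(n))
    for t,z in(("wheel_1_top",.145),("switch_1_tip",.086),("spindle_1",0),("frit_jar_1",0),("marker",0)):
        for r in mark_of(t,n)[:4]: print(t,np.round(r["p"],2),np.round(r["uv"],1),np.round(at_z(n,r["uv"],z),3))
a=cv2.imread('pics/side0.png');b=cv2.imread('pics/top0.png')
cv2.imwrite('pics/both.png',cv2.resize(np.vstack([a,b]),None,fx=.78,fy=.78))
print(observe())
E
```

```text
pics
side {'fx': 361.44339065853256, 'fy': 361.44339065853256, 'cx': 254.66478431274334, 'cy': 195.3514920158953, 'k1': -0.10351799600049882, 'eye': array([0.48368756, 0.88303724, 0.80559492]), 'attitude': array([ 0.90314429, -0.01051612, -3.00138938])}
wheel_1_top 0.87 [245.2 155.2] [ 0.657 -0.164  0.145]
switch_1_tip 0.59 [296.6 172.4] [ 0.476 -0.173  0.086]
switch_1_tip 0.45 [302.7 304.4] [0.434 0.371 0.086]
spindle_1 0.98 [246.7 187.7] [ 0.654 -0.171  0.   ]
spindle_1 0.73 [233.8 238.3] [0.652 0.095 0.   ]
frit_jar_1 0.86 [301.6 303.4] [0.432 0.307 0.   ]
frit_jar_1 0.53 [211.7 212. ] [ 0.75  -0.017  0.   ]
marker 0.45 [283.9 173.5] [ 0.524 -0.284  0.   ]
top {'fx': 470.05818291090594, 'fy': 470.05818291090594, 'cx': 259.0283125639276, 'cy': 195.74279368512836, 'k1': -0.14125246087715748, 'eye': array([ 0.46440678, -0.00744582,  1.35345366]), 'attitude': array([ 0.10400269,  0.01633053, -1.59743463])}
wheel_1_top 0.73 [320.5 171.7] [ 0.649 -0.153  0.145]
switch_1_tip 0.65 [330.4 243.4] [ 0.463 -0.179  0.086]
spindle_1 0.7 [227.7 186. ] [0.637 0.101 0.   ]
spindle_1 0.57 [314.7 18
[... 167 characters left out ...]
312  0.   ]
{'t': 0.6, 'joint_pos': array([-1.36643318e+00,  3.12901933e-01,  1.49774941e+00, -3.78566084e-05,
        1.33102964e+00, -2.23423773e-01]), 'qd': array([ 0.00233098,  0.00045311,  0.00067747, -0.00062105, -0.00052614,
        0.00014413]), 'effort': array([-1.24635244e-03, -4.12039912e+01, -2.59833598e+01, -1.99350416e-04,
        5.96556911e-04,  5.26459516e-06]), 'tool_pos': array([ 0.21776532, -0.47768297,  0.24227457]), 'tcp_rot': array([-3.14149836e+00,  1.62857338e-05,  4.27795910e-01]), 'wrist_force': array([ 0.29386922, -0.62377794, -0.2695104 ]), 'moment': array([ 4.43238860e-02,  2.94638294e-02, -8.46043701e-05]), 'grasp_force': 0.0, 'finger_gap': 0.08540454515726963}
```

View pics/both.png

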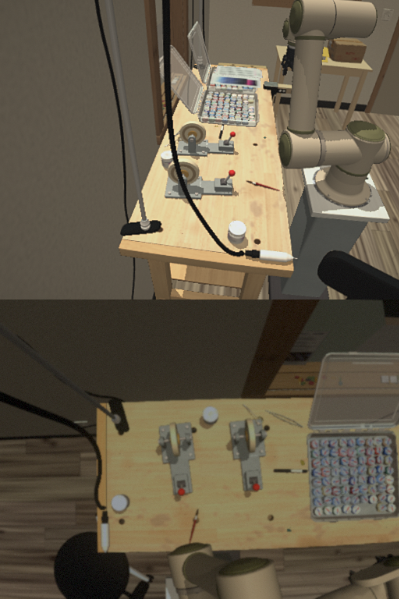

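The side view shows both spindles, at about (230,230) and (245,180) full-res, with the jars at (302,303) and (212,212). The top view shows the spindles at about (228,186) and (315,181), and the marker to their right. I'll zoom in for wheel tops, balls and yaw.

```bash
python3 - <<'E'
from h import *
ims={}
for n in("side","top"):
    im=snapshot(n); ims[n]=im
    hsv=cv2.cvtColor(im,cv2.COLOR_RGB2HSV)
    m=(((hsv[...,0]<6)|(hsv[...,0]>174))&(hsv[...,1]>170)&(hsv[...,2]>90)).astype(np.uint8)
    k,l,s,c=cv2.connectedComponentsWithStats(m)
    for i in range(1,k):
        if s[i,4]>15: print(n,'red',s[i],c[i].round(1),at_z(n,c[i],.086).round(3))
    for t in("wheel_1","spindle_1"):
        for r in regions_of(t,n)[:3]:
            p=np.argwhere(r["pixels"]); print(n,t,round(r["p"],2),np.round(r["uv"],1),p.min(0),p.max(0),len(p))
    for r in mark_of("wheel_2_top",n)[:3]: print("wtop",r["p"],r["uv"],at_z(n,r["uv"],.145).round(3))
    for r in mark_of("switch_2_tip",n)[:3]: print("tip",r["p"],r["uv"],at_z(n,r["uv"],.086).round(3))
a=cv2.resize(ims['side'][140:260,190:320],None,fx=3,fy=3,interpolation=cv2.INTER_CUBIC)
b=cv2.resize(ims['top'][140:260,190:350],None,fx=2.6,fy=3*1,interpolation=cv2.INTER_CUBIC)
b=cv2.convertScaleAbs(b,alpha=1.6)
save('crop1.png',np.hstack([a,b]))
E
```

```text
side red [296 169   5   6  26] [298.  171.5] [ 0.472 -0.18   0.086]
side red [294 218   7   7  41] [296.9 221.1] [0.463 0.081 0.086]
side wheel_1 0.81 [246.9 167.5] [155 230] [184 263] 692
side spindle_1 0.8 [247.4 235.2] [203 211] [255 301] 2646
side spindle_1 0.76 [253.5 181.1] [155 227] [200 301] 2110
wtop 0.98 [234.6, 202.5] [0.646 0.094 0.145]
tip 0.51 [294.9, 222.0] [0.469 0.086 0.086]
tip 0.34 [283.6, 169.6] [ 0.523 -0.183  0.086]
top red [325 236   7   9  48] [328.  239.9] [ 0.473 -0.173  0.086]
top red [229 242   7   9  47] [232.  246.1] [0.463 0.086 0.086]
top wheel_1 0.87 [321.4 172.9] [152 313] [195 327] 508
top wheel_1 0.64 [224.8 181.8] [157 218] [201 231] 448
top wheel_1 0.17 [229.8 193.9] [157 203] [250 250] 3051
top spindle_1 0.71 [229.3 195.8] [158 203] [250 249] 3005
top spindle_1 0.52 [224.7 182.2] [158 218] [200 230] 427
wtop 0.62 [220.7, 178.2] [0.64  0.107 0.145]
wtop 0.4 [330.8, 242.2] [ 0.466 -0.172  0.145]
tip 0.67 [232.6, 242.6] [0.473 0.084 0.086]
```

View pics/crop1.png

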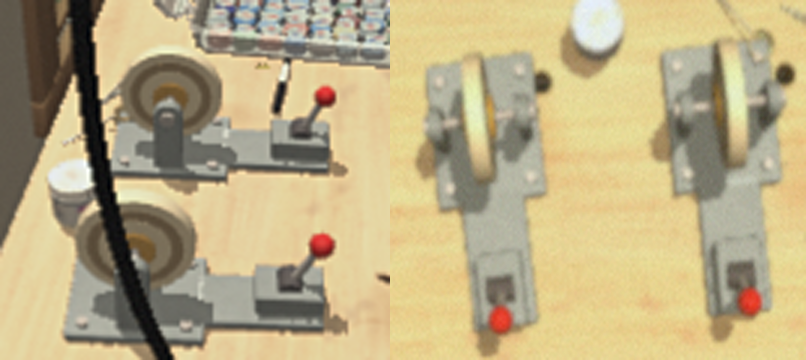

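```bash
python3 - <<'E'
from h import *
from scipy.optimize import minimize
im=cv2.imread('pics/top0.png')[:,:,::-1]
hsv=cv2.cvtColor(np.ascontiguousarray(im),cv2.COLOR_RGB2HSV).astype(float)
sat=cv2.GaussianBlur(hsv[...,1],(3,3),0)
def quad(p,x0,x1,y0,y1,z):
    c,s=np.cos(p[2]),np.sin(p[2])
    return np.array([proj('top',[p[0]+c*x-s*y,p[1]+s*x+c*y,z]) for x,y in((x0,y0),(x1,y0),(x1,y1),(x0,y1))])
def mask(p,g):
    m=np.zeros(im.shape[:2],np.uint8)
    for q in((-.07-g,.07+g,-.06-g,.06+g,.012),(-.19-g,-.06,-.035-g,.035+g,.012)):
        cv2.fillPoly(m,[np.round(quad(p,*q)*16).astype(np.int32)],255,cv2.LINE_AA,4)
    return m/255.
def cost(p):
    a,b=mask(p,0),mask(p,.008); rim=b-a
    inn=a-mask(p,-.008)
    return (sat*inn).sum()/inn.sum()-(sat*rim).sum()/rim.sum()
for g in((.643,.1,.09),(.652,-.158,.1)):
    best=None
    for y in(-.05,.05,.15,.25,-.15):
        r=minimize(cost,(g[0],g[1],y),method='Nelder-Mead',options=dict(initial_simplex=[(g[0],g[1],y),(g[0]+.01,g[1],y),(g[0],g[1]+.01,y),(g[0],g[1],y+.08)]))
        if best is None or r.fun<best.fun: best=r
    p=best.x; c,s=np.cos(p[2]),np.sin(p[2])
    print(p.round(4),best.fun,'ball exp',(p[0]-c*.184).round(3),(p[1]-s*.184).round(3))
E
```

```text
Traceback (most recent call last):
  File "h.py", line 16, in proj
    c,A,e=cal(n); q=A.T@(np.array(P)-e); x,y=q[0]/-q[2],-q[1]/-q[2]
          ~~~^^^
  File "h.py", line 5, in cal
    c=get_calibration(n); A=np.array(c["attitude"],float)
ValueError: time passes only in moves, steps and waits
```

```bash
sed -i 's/^def cal(n)/from functools import lru_cache\n@lru_cache\ndef cal(n)/' h.py; python3 - <<'E'
from h import *
from scipy.optimize import minimize
im=cv2.imread('pics/top0.png')[:,:,::-1]
hsv=cv2.cvtColor(np.ascontiguousarray(im),cv2.COLOR_RGB2HSV).astype(float)
sat=cv2.GaussianBlur(hsv[...,1],(3,3),0)
def quad(p,x0,x1,y0,y1,z):
    c,s=np.cos(p[2]),np.sin(p[2])
    return np.array([proj('top',[p[0]+c*x-s*y,p[1]+s*x+c*y,z]) for x,y in((x0,y0),(x1,y0),(x1,y1),(x0,y1))])
def mask(p,g):
    m=np.zeros(im.shape[:2],np.uint8)
    for q in((-.07-g,.07+g,-.06-g,.06+g,.012),(-.19-g,-.06,-.035-g,.035+g,.012)):
        cv2.fillPoly(m,[np.round(quad(p,*q)*16).astype(np.int32)],255,cv2.LINE_AA,4)
    return m/255.
def cost(p):
    a,b=mask(p,0),mask(p,.008); rim=b-a
    inn=a-mask(p,-.008)
    return (sat*inn).sum()/inn.sum()-(sat*rim).sum()/rim.sum()
for g in((.643,.1,.09),(.652,-.158,.1)):
    best=None
    for y in(0,.1,.2):
        r=minimize(cost,(g[0],g[1],y),method='Nelder-Mead',options=dict(maxiter=80,initial_simplex=[(g[0],g[1],y),(g[0]+.01,g[1],y),(g[0],g[1]+.01,y),(g[0],g[1],y+.08)]))
        if best is None or r.fun<best.fun: best=r
    p=best.x; c,s=np.cos(p[2]),np.sin(p[2])
    print(p.round(4),best.fun,'ball exp',(p[0]-c*.184).round(3),(p[1]-s*.184).round(3))
print(observe()['t'])
E
```

```text
[0.6468 0.1051 0.1039] -37.53989490565592 ball exp 0.464 0.086
[ 0.6522 -0.1591  0.0728] -35.2516858298785 ball exp 0.469 -0.172
1.1
```

>>> play_rows --pt "0 0 0.33 0.46 -0.41 0 0.3" --pt "0 0 0.655 0.92 -0.82 0 0.3" --pt "0 0 0.655 0.92 -0.82 0 0.3" --pt "0 0 0.655 0.92 -0.82 0 0.3" --pt "0 0 0.655 0.92 -0.82 0 0.3" --force 20

```text
t: 1.52
tool_pos: [0.2578, -0.3873, 0.2427]
tcp_rot: [3.141, -0.0, 0.087]
wrist_force: [-0.3, -0.9, 0.4]
finger_gap: 0.0552
grasp_force: 0.0
```

>>> play_rows --pt "0 0 0 0.38 -0.43 0 0.3" --pt "0 0 0 0.75 -0.85 0 0.3" --pt "0 0 0 0.75 -0.85 0 0.3" --pt "0 0 0 0.75 -0.85 0 0.3"

```text
t: 1.85
tool_pos: [0.3124, -0.3141, 0.2424]
tcp_rot: [3.141, -0.0, 0.089]
wrist_force: [-1.1, -0.1, -0.2]
finger_gap: 0.0558
grasp_force: 0.0
```

>>> play_rows --pt "0 0 0 0.38 -0.43 0 0.3" --pt "0 0 0 0.75 -0.85 0 0.3" --pt "0 0 0 0.75 -0.85 0 0.3" --pt "0 0 0 0.75 -0.85 0 0.3"

```text
t: 2.18
tool_pos: [0.3662, -0.2419, 0.2423]
tcp_rot: [3.141, 0.0, 0.088]
wrist_force: [-0.5, 0.3, -0.2]
finger_gap: 0.0553
grasp_force: 0.0
```

>>> play_rows --pt "0 0 0 0.38 -0.43 0 0.3" --pt "0 0 0 0.75 -0.85 0 0.3" --pt "0 0 0 0.75 -0.85 0 0.3" --pt "0 0 0 0.75 -0.85 0 0.3" --pt "0 0 0 0.75 -0.85 0 0.3"

```text
t: 2.6
tool_pos: [0.4192, -0.1708, 0.2421]
tcp_rot: [3.141, 0.001, 0.084]
wrist_force: [-0.1, 0.2, -0.5]
finger_gap: 0.0556
grasp_force: 0.0
```

>>> play_rows --pt "0 0 0 0.5 0.02 0 0.3" --pt "0 0 0 0.97 0.03 0 0.3" --pt "0 0 0 0.97 0.03 0 0.3" --pt "0 0 0 0.97 0.03 0 0.3"

```text
t: 2.93
tool_pos: [0.4971, -0.1669, 0.2413]
tcp_rot: [-3.141, 0.001, 0.084]
wrist_force: [-1.0, -0.2, -0.8]
finger_gap: 0.0558
grasp_force: 0.0
```

>>> play_rows --pt "0 0 0 0.5 0.02 0 0.3" --pt "0 0 0 0.97 0.03 0 0.3" --pt "0 0 0 0.97 0.03 0 0.3" --pt "0 0 0 0.97 0.03 0 0.3"

```text
t: 3.27
tool_pos: [0.5742, -0.1623, 0.2414]
tcp_rot: [-3.141, 0.001, 0.084]
wrist_force: [-0.3, -0.1, -0.1]
finger_gap: 0.0556
grasp_force: 0.0
```

>>> play_rows --pt "0 0 0 0.5 0.02 0 0.3" --pt "0 0 0 0.97 0.03 0 0.3" --pt "0 0 0 0.97 0.03 0 0.3" --pt "0 0 0 0.97 0.03 0 0.3" --pt "0 0 0 0.97 0.03 0 0.3"

```text
t: 3.68
tool_pos: [0.6507, -0.1576, 0.2428]
tcp_rot: [3.141, 0.0, 0.083]
wrist_force: [-0.8, 0.1, -0.2]
finger_gap: 0.0554
grasp_force: 0.0
```

```bash
python3 - <<'E'
from h import *
im=snapshot('side'); im2=snapshot('top')
a=cv2.resize(im[100:260,180:320],None,fx=3,fy=3,interpolation=cv2.INTER_CUBIC)
b=cv2.resize(im2[100:260,220:340],None,fx=3,fy=3,interpolation=cv2.INTER_CUBIC)
save('near1.png',np.hstack([a,cv2.convertScaleAbs(b,alpha=1.5)]))
E
```

```text
(no output)
```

View pics/near1.png

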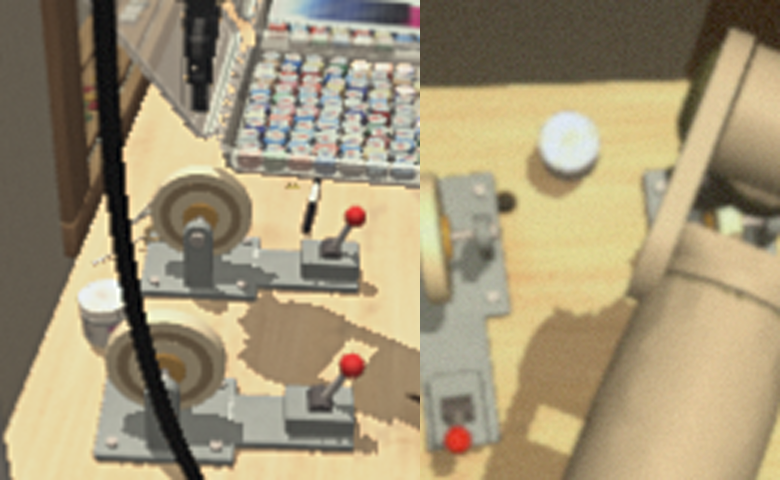

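The gripper's finger hangs directly over the right-hand wheel: finger at (200,90) and rim at (200,170) in the side crop. Going down to straddle the wheel.

>>> play_rows --pt "0 0 0 0 0 0.35 0.3" --pt "0 0 0 0 0 0.7 0.3" --pt "0 0 0 0 0 0.7 0.3" --pt "0 0 0 0 0 0.7 0.3"

```text
t: 4.12
tool_pos: [0.6512, -0.1567, 0.1867]
tcp_rot: [-3.141, 0.001, 0.084]
wrist_force: [0.7, -0.0, -0.0]
finger_gap: 0.0555
grasp_force: 0.0
```

>>> play_rows --pt "0 0 0 0 0 0.2 0.3" --pt "0 0 0 0 0 0.4 0.3" --pt "0 0 0 0 0 0.6 0.3" --pt "0 0 0 0 0 0.7 0.3" --pt "0 0 0 0 0 0.7 0.3"

```text
t: 4.53
tool_pos: [0.6519, -0.1565, 0.1306]
tcp_rot: [-3.141, 0.0, 0.085]
wrist_force: [1.0, 0.5, -0.8]
finger_gap: 0.0557
grasp_force: 0.0
```

>>> play_rows --pt "0 0 0 0 -0.08 0 0.3" --pt "0 0 0 0 -0.15 0 0.3" --pt "0 0 0 0 -0.17 0 0.3" --pt "0 0 0 0 -0.19 0 0.3" --pt "0 0 0 0 -0.19 0 0.3"

```text
t: 4.95
tool_pos: [0.6511, -0.1409, 0.1311]
tcp_rot: [3.141, -0.001, 0.085]
wrist_force: [-0.2, 0.1, -0.1]
finger_gap: 0.0553
grasp_force: 0.1
```

>>> play_rows --pt "0 0 0 0 -0.02 0 0.3" --pt "0 0 0 0 -0.04 0 0.3" --pt "0 0 0 0 -0.05 0 0.3" --pt "0 0 0 0 -0.05 0 0.3"

```text
t: 5.28
tool_pos: [0.6508, -0.1382, 0.131]
tcp_rot: [3.139, -0.001, 0.084]
wrist_force: [0.5, -5.7, 3.5]
finger_gap: 0.0553
grasp_force: 2.8
```

>>> play_rows --pt "0 0 0 0 -0.02 0 0.3" --pt "0 0 0 0 -0.04 0 0.3" --pt "0 0 0 0 -0.05 0 0.3" --pt "0 0 0 0 -0.05 0 0.3"

```text
t: 5.62
tool_pos: [0.6506, -0.1354, 0.1313]
tcp_rot: [3.137, -0.002, 0.084]
wrist_force: [0.6, -10.3, 3.9]
finger_gap: 0.0557
grasp_force: 5.3
```

```bash
python3 - <<'E'
from h import *
im=snapshot('side'); 
o=observe(); print(o['wrist_force'].round(1),o['grasp_force'],o['tool_pos'].round(4),o['finger_gap'])
for r in mark_of('wheel_1_top','side'): print(r)
save('near2.png',cv2.resize(im[110:210,190:320],None,fx=4,fy=4,interpolation=cv2.INTER_CUBIC))
E
```

```text
[  0.5 -10.4   5.2] 5.207153137307614 [ 0.6506 -0.1355  0.1313] 0.05528182994600208
{'uv': [246.0, 154.7], 'p': 0.85}
```

View pics/near2.png

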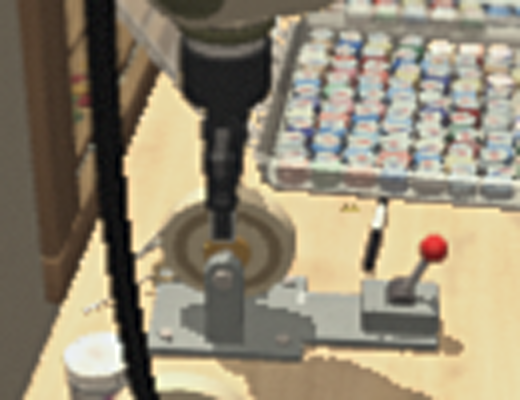

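>>> play_rows --pt "0 0 0 0 0.02 0 0.3" --pt "0 0 0 0 0.04 0 0.3" --pt "0 0 0 0 0.04 0 0.3"

```text
t: 5.97
tool_pos: [0.6508, -0.138, 0.131]
tcp_rot: [3.139, -0.001, 0.084]
wrist_force: [0.7, -5.7, 4.6]
finger_gap: 0.0555
grasp_force: 3.1
```

>>> play_rows --pt "0 0 0 0 0.1 0 0.3" --pt "0 0 0 0 0.24 0 0.3" --pt "0 0 0 0 0.24 0 0.3" --pt "0 0 0 0 0.24 0 0.3"

```text
t: 6.3
tool_pos: [0.6519, -0.1561, 0.1298]
tcp_rot: [-3.141, 0.001, 0.084]
wrist_force: [0.6, -0.4, 0.1]
finger_gap: 0.0555
grasp_force: 0.0
```

>>> play_rows --pt "0 0 0 0 0 -0.3 0.3" --pt "0 0 0 0 0 -0.7 0.3" --pt "0 0 0 0 0 -1 0.3" --pt "0 0 0 0 0 -1 0.3" --pt "0 0 0 0 0 -1 0.3"

```text
t: 6.72
tool_pos: [0.6525, -0.1553, 0.2114]
tcp_rot: [3.141, -0.002, 0.085]
wrist_force: [-0.1, 0.3, -0.9]
finger_gap: 0.0555
grasp_force: 0.0
```

>>> play_rows --pt "0 0 0 0.03 -0.4 0 0.3" --pt "0 0 0 0.06 -0.81 0 0.3" --pt "0 0 0 0.06 -0.81 0 0.3" --pt "0 0 0 0.06 -0.81 0 0.3"

```text
t: 7.05
tool_pos: [0.6511, -0.0889, 0.209]
tcp_rot: [-3.141, 0.002, 0.087]
wrist_force: [1.0, 0.2, -0.1]
finger_gap: 0.0558
grasp_force: 0.0
```

>>> play_rows --pt "0 0 0 0.03 -0.4 0 0.3" --pt "0 0 0 0.06 -0.81 0 0.3" --pt "0 0 0 0.06 -0.81 0 0.3" --pt "0 0 0 0.06 -0.81 0 0.3"

```text
t: 7.38
tool_pos: [0.6505, -0.0252, 0.2095]
tcp_rot: [-3.141, 0.001, 0.086]
wrist_force: [1.2, -0.6, 0.5]
finger_gap: 0.0555
grasp_force: 0.0
```

>>> play_rows --pt "0 0 0 0.03 -0.4 0 0.3" --pt "0 0 0 0.06 -0.81 0 0.3" --pt "0 0 0 0.06 -0.81 0 0.3" --pt "0 0 0 0.06 -0.81 0 0.3"

```text
t: 7.72
tool_pos: [0.65, 0.039, 0.2097]
tcp_rot: [3.141, 0.001, 0.086]
wrist_force: [0.5, -0.7, -0.2]
finger_gap: 0.0554
grasp_force: 0.0
```

>>> play_rows --pt "0 0 0 0.03 -0.4 0 0.3" --pt "0 0 -0.03 0.06 -0.81 0 0.3" --pt "0 0 -0.03 0.06 -0.81 0 0.3" --pt "0 0 -0.03 0.06 -0.81 0 0.3" --pt "0 0 -0.03 0.06 -0.81 0 0.3"

```text
t: 8.13
tool_pos: [0.6496, 0.1023, 0.2099]
tcp_rot: [3.141, 0.001, 0.099]
wrist_force: [0.4, -0.2, 0.2]
finger_gap: 0.0559
grasp_force: 0.0
```

```bash
python3 - <<'E'
from h import *
im=snapshot('side'); im2=snapshot('top')
for c in('side','top'):
    for r in mark_of('wheel_1_top',c): print(c,r['p'],r['uv'],at_z(c,r['uv'],.145).round(3))
a=cv2.resize(im[110:250,190:320],None,fx=3,fy=3,interpolation=cv2.INTER_CUBIC)
b=cv2.resize(im2[110:250,210:340],None,fx=3,fy=3,interpolation=cv2.INTER_CUBIC)
save('near3.png',np.hstack([a,cv2.convertScaleAbs(b,alpha=1.5)]))
E
```

```text
side 0.78 [247.2, 157.3] [ 0.648 -0.151  0.145]
top 0.87 [318.3, 172.6] [ 0.647 -0.147  0.145]
top 0.28 [269.9, 150.6] [ 0.709 -0.023  0.145]
```

View pics/near3.png

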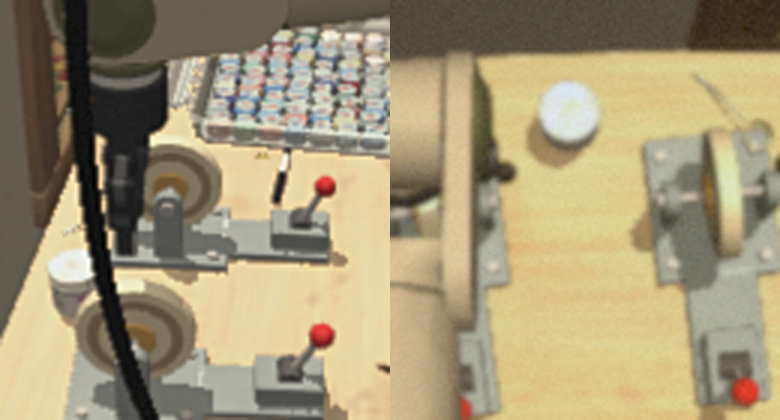

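```bash
python3 - <<'E'
from h import *
for n,box in(("top",(145,200,300,345)),("side",(150,190,225,268))):
    A=cv2.imread(f'pics/{n}0.png'); B=np.mean([snapshot(n)[:,:,::-1] for _ in range(3)],0).astype(np.uint8)
    cv2.imwrite(f'pics/{n}1.png',B)
    f=lambda I,b:cv2.GaussianBlur(cv2.cvtColor(I,cv2.COLOR_BGR2GRAY),(3,3),0)[b[0]:b[1],b[2]:b[3]].astype(float)
    a,b=f(A,box),f(B,box); d=b-a
    print(n,'mean diff',d.mean().round(1),'std',d.std().round(1),'max',abs(d).max())
    # wheel rows: shift per row band
    for r0 in range(0,a.shape[0]-8,8):
        s,res=cv2.phaseCorrelate(a[r0:r0+8].copy(),b[r0:r0+8].copy(),cv2.createHanningWindow((a.shape[1],8),cv2.CV_64F)); print(box[0]+r0,np.round(s,2),round(res,2),end=' | ')
    print()
    if n=='top':
        for t in (A,B):
            h=cv2.cvtColor(t,cv2.COLOR_BGR2HSV); print(cv2.cvtColor(t,cv2.COLOR_BGR2GRAY)[165,308:338],cv2.cvtColor(t,cv2.COLOR_BGR2GRAY)[180,308:338])
E
```

```text
top mean diff 2.6 std 1.0 max 6.0
145 [0.28 0.05] 0.99 | 153 [ 0.38 -0.16] 0.91 | 161 [ 0.41 -0.05] 1.0 | 169 [0.69 0.04] 0.94 | 177 [0.5  0.04] 0.95 | 185 [ 0.44 -0.2 ] 0.92 | 
[ 82  78  78  77  72  66  56  53  56  68  94 130 139 140 141 144 141 132
 118 110 112 109 109 109 110 111 109 105 110 108] [ 73  73  72  73  69  69  60  57  57  56  58  73 105 130 136 139 136 138
 132 108  80  71  69  60  52  48  44  45  51  70]
[ 83  80  79  78  77  67  59  54  54  65  97 130 143 146 146 149 144 135
 121 113 111 111 112 111 114 112 111 111 111 110] [ 74  75  75  73  74  73  64  57  58  60  58  73 110 133 140 140 141 141
 134 111  85  76  72  63  52  45  44  48  55  72]
side mean diff -37.6 std 65.4 max 189.0
150 [1.7  0.16] 0.33 | 158 [ 0.95 -0.35] 0.71 | 166 [1.66 0.29] 0.57 | 174 [0.74 0.32] 0.72 |
```

The right wheel's top picture is unchanged after a push of about 6 mm that met spring force, so it's sound. Next I'll test the left wheel, pushing left first.

>>> play_rows --pt "0 0 0 0 0 0.3 0.3" --pt "0 0 0 0 0 0.6 0.3" --pt "0 0 0 0 0 0.85 0.3" --pt "0 0 0 0 0 1 0.3" --pt "0 0 0 0 0 1 0.3"

```text
t: 9.05
tool_pos: [0.6482, 0.1043, 0.1276]
tcp_rot: [-3.141, 0.005, 0.101]
wrist_force: [1.1, -0.9, 0.2]
finger_gap: 0.0558
grasp_force: 0.0
```

>>> play_rows --pt "0 0 0 0 -0.07 0 0.3" --pt "0 0 0 0 -0.14 0 0.3" --pt "0 0 0 0 -0.18 0 0.3" --pt "0 0 0 0 -0.21 0 0.3" --pt "0 0 0 0 -0.24 0 0.3" --pt "0 0 0 0 -0.24 0 0.3"

```text
t: 9.55
tool_pos: [0.6475, 0.1238, 0.1309]
tcp_rot: [3.141, -0.001, 0.101]
wrist_force: [0.1, 0.7, 0.0]
finger_gap: 0.0556
grasp_force: 0.0
```

>>> play_rows --pt "0 0 0 0 -0.02 0 0.3" --pt "0 0 0 0 -0.05 0 0.3" --pt "0 0 0 0 -0.05 0 0.3"

```text
t: 9.8
tool_pos: [0.6471, 0.1275, 0.1305]
tcp_rot: [3.141, -0.001, 0.101]
wrist_force: [0.6, -1.3, 0.7]
finger_gap: 0.0556
grasp_force: 0.6
```

>>> play_rows --pt "0 0 0 0 -0.02 0 0.3" --pt "0 0 0 0 -0.04 0 0.3" --pt "0 0 0 0 -0.04 0 0.3"

```text
t: 10.05
tool_pos: [0.6469, 0.1292, 0.1304]
tcp_rot: [3.139, -0.0, 0.1]
wrist_force: [1.0, -8.1, 2.9]
finger_gap: 0.0556
grasp_force: 4.2
```

>>> play_rows --pt "0 0 0 0 -0.02 0 0.3" --pt "0 0 0 0 -0.02 0 0.3" --pt "0 0 0 0 -0.02 0 0.3"

```text
t: 10.3
tool_pos: [0.6469, 0.1294, 0.1304]
tcp_rot: [3.137, 0.0, 0.099]
wrist_force: [0.8, -15.0, 1.4]
finger_gap: 0.0552
grasp_force: 7.0
```

>>> play_rows --pt "0 0 0 0 -0.03 0 0.3" --pt "0 0 0 0 -0.03 0 0.3" --pt "0 0 0 0 -0.03 0 0.3"

```text
t: 10.55
tool_pos: [0.6469, 0.1297, 0.1303]
tcp_rot: [3.134, 0.0, 0.099]
wrist_force: [0.5, -22.2, 2.6]
finger_gap: 0.0556
grasp_force: 11.5
```

>>> play_rows --pt "0 0 0 0 0.15 0 0.3" --pt "0 0 0 0 0.3 0 0.3" --pt "0 0 0 0 0.3 0 0.3"

```text
t: 10.8
tool_pos: [0.6487, 0.1089, 0.13]
tcp_rot: [-3.141, 0.001, 0.099]
wrist_force: [0.2, 0.1, 0.8]
finger_gap: 0.0555
grasp_force: 0.0
```

```bash
python3 - <<'E'
from h import *
im=snapshot('side')
print([(r['p'],r['uv'],at_z('side',r['uv'],.145).round(3)) for r in mark_of('wheel_1_top','side')])
o=observe();print(o['tool_pos'])
A=cv2.imread('pics/side0.png')[:,:,::-1]
f=lambda I:cv2.resize(I[185:260,200:300],None,fx=4,fy=4,interpolation=cv2.INTER_CUBIC)
save('near4.png',np.hstack([f(A),f(im)]))
E
```

```text
[(0.88, [245.5, 155.5], array([ 0.656, -0.162,  0.145])), (0.67, [234.7, 241.2], array([0.618, 0.247, 0.145]))]
[0.64854875 0.11069597 0.13013127]
```

View pics/near4.png

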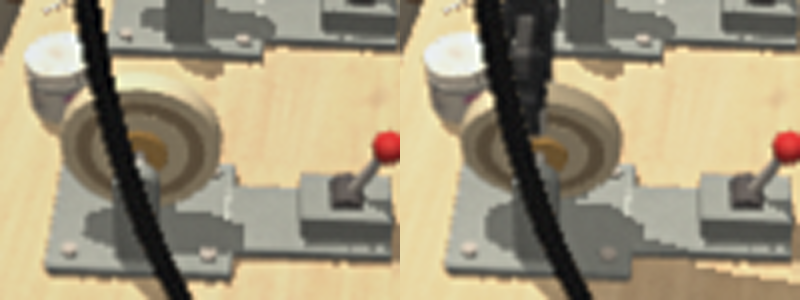

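The left wheel's rim top sits lower in the right crop and stays that way with the finger clear of it. It's the worn one. Now over to its right stop.

>>> play_rows --pt "0 0 0 0 0.08 0 0.3" --pt "0 0 0 0 0.16 0 0.3" --pt "0 0 0 0 0.24 0 0.3" --pt "0 0 0 0 0.32 0 0.3" --pt "0 0 0 0 0.32 0 0.3" --pt "0 0 0 0 0.32 0 0.3"

```text
t: 11.4
tool_pos: [0.6512, 0.0847, 0.1303]
tcp_rot: [3.141, 0.0, 0.1]
wrist_force: [-0.7, -0.5, 0.3]
finger_gap: 0.0553
grasp_force: 0.0
```

>>> play_rows --pt "0 0 0 0 0.04 0 0.3" --pt "0 0 0 0 0.04 0 0.3" --pt "0 0 0 0 0.04 0 0.3"

```text
t: 11.65
tool_pos: [0.6515, 0.0819, 0.1302]
tcp_rot: [3.141, 0.0, 0.101]
wrist_force: [-0.0, -0.8, -0.5]
finger_gap: 0.0553
grasp_force: 0.0
```

>>> play_rows --pt "0 0 0 0 0.04 0 0.3" --pt "0 0 0 0 0.04 0 0.3" --pt "0 0 0 0 0.04 0 0.3"

```text
t: 11.9
tool_pos: [0.6517, 0.08, 0.1303]
tcp_rot: [-3.139, -0.0, 0.101]
wrist_force: [-0.1, 6.9, -0.3]
finger_gap: 0.0556
grasp_force: 3.3
```

>>> play_rows --pt "0 0 0 0 0.03 0 0.3" --pt "0 0 0 0 0.03 0 0.3" --pt "0 0 0 0 0.03 0 0.3"

```text
t: 12.15
tool_pos: [0.6517, 0.0797, 0.1302]
tcp_rot: [-3.136, -0.0, 0.102]
wrist_force: [-0.5, 15.1, 1.4]
finger_gap: 0.0555
grasp_force: 7.6
```

>>> play_rows --pt "0 0 0 0 -0.1 0 0.3" --pt "0 0 0 0 -0.25 0 0.3" --pt "0 0 0 0 -0.35 0 0.3" --pt "0 0 0 0 -0.35 0 0.3" --pt "0 0 0 0 -0.35 0 0.3"

```text
t: 12.57
tool_pos: [0.6492, 0.1047, 0.1302]
tcp_rot: [3.141, 0.0, 0.101]
wrist_force: [-0.9, 0.2, 0.1]
finger_gap: 0.0555
grasp_force: 0.0
```

>>> play_rows --pt "0 0 0 0 0 0 0.1" --pt "0 0 0 0 0 0 -0.1" --pt "0 0 0 0 0 0 -0.3" --pt "0 0 0 0 0 0 -0.45" --pt "0 0 0 0 0 0 -0.5" --pt "0 0 0 0 0 0 -0.6" --pt "0 0 0 0 0 0 -0.7" --pt "0 0 0 0 0 0 -0.7" --pt "0 0 0 0 0 0 -0.7" --force 20

```text
t: 13.32
tool_pos: [0.6494, 0.1041, 0.1305]
tcp_rot: [3.141, -0.0, 0.101]
wrist_force: [0.0, -2.5, 3.4]
finger_gap: 0.0197
grasp_force: 22.2
```

>>> play_rows --pt "0 0 0 0 0.008 0 -0.7" --pt "0 0 0 0 0.008 0 -0.7" --pt "0 0 0 0 0.008 0 -0.7" --pt "0 0 0 0 0.008 0 -0.7"

```text
t: 13.65
tool_pos: [0.6494, 0.104, 0.1305]
tcp_rot: [-3.141, -0.001, 0.101]
wrist_force: [0.0, 2.3, 3.8]
finger_gap: 0.0197
grasp_force: 22.5
```

```bash
python3 - <<'E'
from h import *
for _ in range(3):
    snapshot('side'); o=observe();print(o['tool_pos'].round(4),o['tcp_rot'].round(4),o['wrist_force'].round(1),o['moment'].round(2))
E
```

```text
[0.6494 0.104  0.1305] [-3.1411e+00 -5.0000e-04  1.0070e-01] [-0.4  3.   3.5] [ 0.47 -0.   -0.  ]
[0.6494 0.104  0.1305] [-3.1411e+00 -4.0000e-04  1.0070e-01] [-0.   2.5  4.5] [ 0.5  -0.02  0.04]
[0.6494 0.104  0.1305] [-3.1411e+00 -4.0000e-04  1.0070e-01] [0.6 2.9 5.1] [0.61 0.   0.02]
```

>>> play_rows --pt "0 0 0 0 -0.004 0 -0.7" --pt "0 0 0 0 -0.004 0 -0.7" --pt "0 0 0 0 -0.004 0 -0.4" --pt "0 0 0 0 -0.004 0 -0.2" --pt "0 0 0 0 -0.004 0 0" --pt "0 0 0 0 -0.004 0 0.2" --pt "0 0 0 0 -0.004 0 0.2" --pt "0 0 0 0 -0.004 0 0.2"

```text
t: 14.47
tool_pos: [0.6492, 0.1039, 0.1301]
tcp_rot: [3.142, 0.0, 0.1]
wrist_force: [0.2, -0.6, 0.3]
finger_gap: 0.0512
grasp_force: 0.0
```

>>> play_rows --pt "0 0 0 0 0 -0.2 0.2" --pt "0 0 0 0 0 -0.6 0.2" --pt "0 0 0 0 0 -1 0.2" --pt "0 0 0 0 0 -1 0.2" --pt "0 0 0 0 0 -1 0.2"

```text
t: 14.88
tool_pos: [0.6499, 0.104, 0.2121]
tcp_rot: [3.141, -0.004, 0.101]
wrist_force: [-0.1, -0.7, -1.2]
finger_gap: 0.0515
grasp_force: 0.0
```

>>> play_rows --pt "0 0 0 -0.4 0 0 0" --pt "0 0 0 -0.9 0 0 -0.5" --pt "0 0 0 -1 0 0 -1" --pt "0 0 0 -1 0 0 -1"

```text
t: 15.22
tool_pos: [0.5672, 0.096, 0.2092]
tcp_rot: [-3.141, 0.004, 0.101]
wrist_force: [-0.3, 0.5, -0.6]
finger_gap: 0.0072
grasp_force: 0.0
```

>>> play_rows --pt "0 0 0 -0.4 0 0 -1" --pt "0 0 0 -0.9 0 0 -1" --pt "0 0 0 -1 0 0 -1" --pt "0 0 0 -1 0 0 -1"

```text
t: 15.55
tool_pos: [0.489, 0.0879, 0.21]
tcp_rot: [-3.141, 0.001, 0.1]
wrist_force: [0.2, 0.3, -0.1]
finger_gap: 0.0
grasp_force: 0.0
```

>>> play_rows --pt "0 0 0 -0.4 0 0 -1" --pt "0 0 0 -0.9 0 0 -1" --pt "0 0 0 -1 0 0 -1" --pt "0 0 0 -1 0 0 -1"

```text
t: 15.88
tool_pos: [0.4104, 0.0798, 0.2106]
tcp_rot: [3.141, -0.001, 0.1]
wrist_force: [1.4, -0.5, 0.9]
finger_gap: 0.0001
grasp_force: 0.0
```

```bash
python3 - <<'E'
from h import *
im=snapshot('side'); im2=snapshot('top')
for c in('side','top'):
    print(c,[(round(r['p'],2),at_z(c,r['uv'],.145).round(3)) for r in mark_of('wheel_1_top',c)])
    print(c,[(round(r['p'],2),at_z(c,r['uv'],.086).round(3)) for r in mark_of('switch_1_tip',c)])
A=cv2.imread('pics/side0.png')[:,:,::-1]
A2=cv2.imread('pics/top0.png')[:,:,::-1]
f=lambda I:cv2.resize(I[190:265,200:305],None,fx=3.7,fy=3.7,interpolation=cv2.INTER_CUBIC)
g=lambda I:cv2.resize(cv2.convertScaleAbs(I[150:225,190:295],alpha=1.6),None,fx=3.7,fy=3.7,interpolation=cv2.INTER_CUBIC)
save('near5.png',np.vstack([np.hstack([f(A),f(im)]),np.hstack([g(A2),g(im2)])]))
d=cv2.absdiff(A[195:250,200:262],im[195:250,200:262]).max(2); print('side diff max',d.max(),(d>25).sum())
E
```

```text
side [(0.58, array([ 0.653, -0.151,  0.145]))]
side [(0.52, array([ 0.468, -0.157,  0.086]))]
top [(0.59, array([ 0.648, -0.162,  0.145]))]
top [(0.68, array([ 0.721, -0.029,  0.086])), (0.39, array([ 0.462, -0.172,  0.086]))]
side diff max 45 8
```

View pics/near5.png

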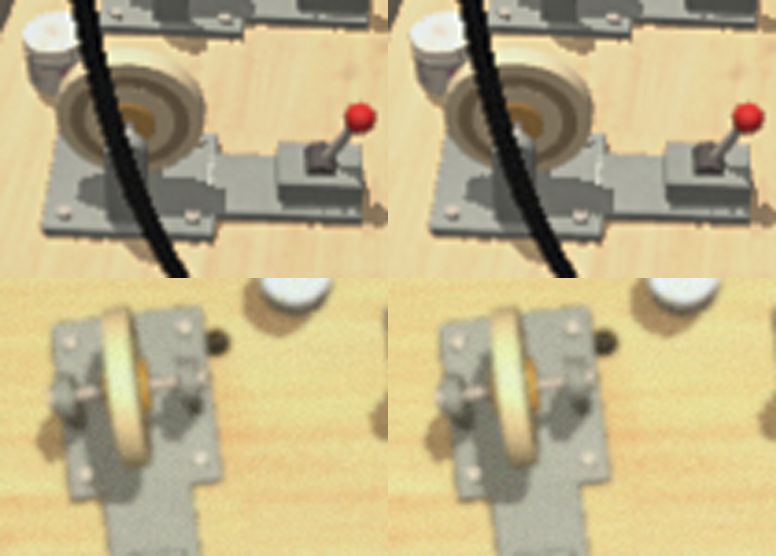

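The worn wheel is upright again: side and top crops match the initial ones, and the jar and both levers haven't changed. Now push the left lever with the closed fingers.

>>> play_rows --pt "0 0 0 0 0 0.4 -1" --pt "0 0 0 0 0 0.8 -1" --pt "0 0 0 0 0 0.8 -1" --pt "0 0 0 0 0 0.8 -1"

```text
t: 16.52
tool_pos: [0.4106, 0.0799, 0.1461]
tcp_rot: [-3.141, 0.003, 0.101]
wrist_force: [-0.3, 0.2, 0.5]
finger_gap: 0.0001
grasp_force: 0.0
```

>>> play_rows --pt "0 0 0 0 0 0.4 -1" --pt "0 0 0 0 0 0.8 -1" --pt "0 0 0 0 0 0.8 -1" --pt "0 0 0 0 0 0.8 -1"

```text
t: 16.85
tool_pos: [0.4112, 0.0798, 0.0835]
tcp_rot: [-3.142, 0.0, 0.101]
wrist_force: [-0.0, -0.1, 0.9]
finger_gap: 0.0003
grasp_force: 0.0
```

>>> play_rows --pt "0 0 0 0.1 0 0 -1" --pt "0 0 0 0.2 0 0 -1" --pt "0 0 0 0.3 0 0 -1" --pt "0 0 0 0.4 0 0 -1" --pt "0 0 0 0.5 0 0 -1" --pt "0 0 0 0.6 0 0 -1" --pt "0 0 0 0.7 0 0 -1" --pt "0 0 0 0.8 0 0 -1" --pt "0 0 0 0.8 0 0 -1"

```text
t: 17.6
tool_pos: [0.4758, 0.0863, 0.0823]
tcp_rot: [3.141, -0.001, 0.1]
wrist_force: [-0.1, 0.9, 0.4]
finger_gap: 0.0001
grasp_force: 0.0
```

>>> play_rows --pt "0 0 0 0.1 0 0 -1" --pt "0 0 0 0.2 0 0 -1" --pt "0 0 0 0.26 0 0 -1" --pt "0 0 0 0.26 0 0 -1" --pt "0 0 0 0.26 0 0 -1"

```text
t: 18.02
tool_pos: [0.4952, 0.0884, 0.0823]
tcp_rot: [3.142, -0.0, 0.101]
wrist_force: [0.2, 1.2, 0.9]
finger_gap: 0.0003
grasp_force: 0.0
```

>>> play_rows --pt "0 0 0 0.03 0 0 -1" --pt "0 0 0 0.05 0 0 -1" --pt "0 0 0 0.05 0 0 -1"

```text
t: 18.27
tool_pos: [0.4971, 0.0887, 0.0821]
tcp_rot: [-3.141, 0.005, 0.101]
wrist_force: [-9.8, -1.2, 6.4]
finger_gap: -0.0001
grasp_force: 5.2
```

>>> play_rows --pt "0 0 0 0.03 0 0 -1" --pt "0 0 0 0.03 0 0 -1" --pt "0 0 0 0.03 0 0 -1" --pt "0 0 0 0.03 0 0 -1"

```text
t: 18.6
tool_pos: [0.4974, 0.0888, 0.0819]
tcp_rot: [-3.141, 0.011, 0.101]
wrist_force: [-21.5, -5.3, 13.6]
finger_gap: 0.0002
grasp_force: 11.0
```

>>> play_rows --pt "0 0 0 -0.1 0 0 -1" --pt "0 0 0 -0.4 0 0 -1" --pt "0 0 0 -0.8 0 0 -1" --pt "0 0 0 -1 0 0 -1" --pt "0 0 0 -1 0 0 -1" --pt "0 0 0 -1 0 0 -1"

```text
t: 19.1
tool_pos: [0.4218, 0.081, 0.0827]
tcp_rot: [3.141, -0.001, 0.1]
wrist_force: [1.1, -0.3, 0.2]
finger_gap: -0.0003
grasp_force: 0.0
```

>>> play_rows --pt "0 0 0 0 0 -0.4 -1" --pt "0 0 0 0 0 -0.9 -1" --pt "0 0 0 0 0 -1 -1" --pt "0 0 0 0 0 -1 -1" --pt "0 0 0 0 0 -1 -1" --pt "0 0 0 0 0 -1 -1"

```text
t: 19.6
tool_pos: [0.4215, 0.081, 0.1612]
tcp_rot: [-3.141, 0.002, 0.101]
wrist_force: [-0.0, 0.3, -0.1]
finger_gap: 0.0001
grasp_force: 0.0
```

```bash
python3 - <<'E'
from h import *
im=snapshot('side'); im2=snapshot('top')
for n,I in(('side',im),('top',im2)):
    hsv=cv2.cvtColor(I,cv2.COLOR_RGB2HSV)
    m=(((hsv[...,0]<6)|(hsv[...,0]>174))&(hsv[...,1]>170)&(hsv[...,2]>90)).astype(np.uint8)
    k,l,s,c=cv2.connectedComponentsWithStats(m)
    for i in range(1,k):
        if s[i,4]>15: print(n,'red',c[i].round(1),at_z(n,c[i],.086).round(3))
    print(n,[(t,round(r['p'],2),at_z(n,r['uv'],0).round(3)) for t in('frit_jar_1','marker') for r in mark_of(t,n)[:2]])
f=lambda I:cv2.resize(I[140:320,190:350],None,fx=3,fy=3,interpolation=cv2.INTER_CUBIC)
g=lambda I:cv2.resize(cv2.convertScaleAbs(I[100:280,150:390],alpha=1.6),None,fx=1.3,fy=3,interpolation=cv2.INTER_CUBIC)
save('near6.png',np.hstack([f(im),g(im2)])[:, :800])
print(observe()['t'],observe()['tool_pos'])
E
```

```text
side red [298.  171.5] [ 0.472 -0.18   0.086]
side red [277.6 220.9] [0.52  0.089 0.086]
side [('frit_jar_1', 0.9, array([0.439, 0.308, 0.   ])), ('frit_jar_1', 0.66, array([ 0.754, -0.023,  0.   ])), ('marker', 0.37, array([ 0.542, -0.297,  0.   ]))]
top red [229.4 225.4] [0.519 0.092 0.086]
top red [328.  239.8] [ 0.473 -0.172  0.086]
top [('frit_jar_1', 0.9, array([ 0.738, -0.026,  0.   ])), ('frit_jar_1', 0.59, array([0.43 , 0.309, 0.   ])), ('marker', 0.56, array([ 0.524, -0.314,  0.   ]))]
19.9 [0.42154403 0.08100729 0.1618063 ]
```

View pics/near6.png

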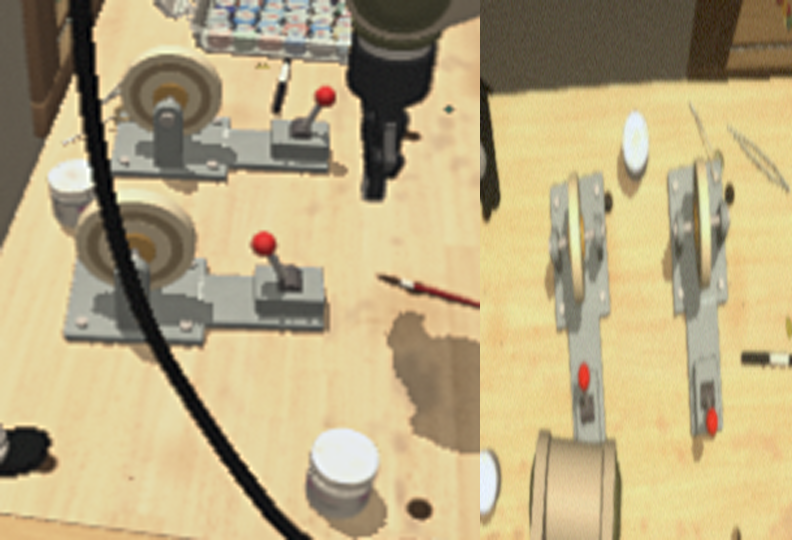

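The left lever now leans towards its wheel (ball at (264,243) in the side crop, moved from x 0.463 to 0.520). The right lever is still on at (325,95), both wheels are upright, and the jars and marker haven't moved.

```bash
python3 -c "
from workcell import *
print(hand_in())"
```

```text
the job is handed in; nothing more can be done
None
```

The left spindle had the worn bearing: I rocked its wheel to the left stop, then the right stop, stood it upright and switched it off, left the right spindle on with the jars and marker undisturbed, and handed the job in at about 20 s.

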